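# Snap the knob onto the pot lid

### The arm

A 6-joint arm with a two-finger parallel gripper is mounted at the origin on the work surface. World frame = base frame: x ahead of the robot, y to its left, z up, the work surface at z = 0. Lengths are in mm, angles in rad, forces in N, time in s.
With the tool pointing down it reaches from about 275 to 750 mm from the base axis. Payload 10.2 kg.
Tool frame: the origin (TCP) lies at the very end of the fingers, on their centre line; the grasp point (between the pads) lies 19 mm behind it; z points along the fingers, y is the direction in which the jaws open and shut (so a half turn about z gives the same grasp; the last joint's range is limited). The gripper opens to 85 mm and grips with 20 to 120 N. Pads are 22 mm wide; open, the fingers measure 114 mm over their backs; the gripper's body (76 mm by 85 mm) begins 54 mm behind the grasp point. The pads swing forward as they close: fully open they stand 13 mm farther back than shut.
Start: joints at [-1.373, 0.313, 1.498, -0, 1.331, -0.223], TCP at [214.446, -479.212, 231.294] pointing down, gripper open.
Joint ranges: [-2.94, 2.94], [-0.97, 2.17], [0.19, 2.56], [-1.23, 4.37], [0.02, 3.11], [-2.88, 2.88]. Speed limits (rad/s): [2.39, 2.39, 3.01, 3.14, 3.14, 3.14].

### API

Orientations are given as a unit quaternion [w, x, y, z].
In Python, from rig import sensors, imaging, ctrl gives the robot as it stands.
- The arm moves only by the shell command python3 -m creep 'ROWS' [FORCE]. ROWS is JSON, a list of rows, each an object with "grip": the finger opening in mm, from 0 to 85.4; "linear": the shift along the tool's x, y, z in mm, a list of three; "rot": the turn, a rotation vector about the tool's x, y, z in rad, a list of three. A call has 1 to 12 rows; each row shifts and turns the commanded pose from where the row before left it, along the tool's axes as they then stand; what a row does not reach is not made up. A row lasts 1/12 s, in which the tool goes at most 41.7 mm and 7.16 degrees, less where a joint would pass 70% of its speed; a pose out of reach is approached as far as the arm can. A call with a gripper value outside its range is refused whole. The fingers move at their own pace and stop on an object; FORCE is the grip in N (left out, the last holds). Time passes only in rows, so rows that do not move let the fingers close. It gives the time, the measured TCP pose, the force and the opening at its end, in the units of the state.
- sensors.sense(): the state, without advancing time (a new reading comes with each control period).
- imaging.capture(name): name is "side" or "top"; returns (picture, depth): 480x640x3 uint8, red, green, blue; 480x640 float32, mm along the optical axis (not along the pixel's ray), 0 where there is no reading.
- imaging.camera_params(name): a dict with "intrinsics" (3x3 intrinsics, pixels), "k1" (the pictures are not rectified: a ray, as slopes to the right and down, at radius r is drawn at 1 + k1 r^2 times it, then the intrinsics apply), "R" (3x3) and "t" (3): a world point X has camera coordinates R X + t. Camera axes: x right, y down, z forward; pixel columns grow to the right and rows downward; lengths in mm; the calibration is good to about 2 mm. A picture is of the moment at which its call begins. camera_params takes no time and is no camera call.
- ctrl.finish_job(): hands the job in, once; it reports no verdict.
The state is a dict: "time_s": time; "joints": joint angles; "dq": joint speeds; "tau": joint torques, N m; "eef_pos": TCP position; "ee_rot": TCP orientation; "force": force on the tool from outside, world axes, zero at the start; "wrist_torque": the same for the moment, N m; "grip_width": opening from 0.0 (shut) to 1.0 (fully open).
Only numpy, scipy, OpenCV 4.12 (cv2) and the standard library are available. Lean on these libraries where they do the work, as an engineer would, in place of code of your own. Each camera call takes 0.05 s, during which the arm holds its last target.

### The job

Pull the black knob straight up off the stud on the wooden block, where it is snapped on. Press it down onto the matching stud in the middle of the clamped copper lid until it clicks past the catch, and keep pressing until it sits fully home and upright on its seat. Finish while still holding the knob and pushing firmly down on it, and do not disturb the other things on the bench.

Things in the scene. Friction and masses are not known exactly. Their poses are not given: they have to be found in the camera images.
- knob: the black snap knob, loose, about 60 g, 36 mm in diameter, 45 mm high: vertical sides up to 39 mm, domed top. Round about its z axis. Origin: centre of its underside; z points up out of the dome. Hollow below: an opening 18.4 mm wide through a lip 4 mm thick, above it a cavity 30 mm wide, 27 mm deep. To take it off its first stud, grip its sides and pull straight up, about 12 N.
- block_seat (a point): middle of the seat of the stud on the wooden block (90 x 90 x 36 mm, screwed to the bench): top of a steel disc 42 mm in diameter, 40 mm above the bench; z up. This stud is the same as the lid's. The knob sits home here at the start, its origin on this point. The block may be left or right of the lid.
- lid_seat (a point): middle of the seat of the stud on the copper lid: top of a steel disc 42 mm in diameter, 50 mm above the bench; z up. The knob is fully home when its underside rests on this disc, its origin on this point. The lid is 176 mm in diameter, fixed on a round wooden former by two steel clamps at its rim that reach 42 mm above the bench.
- lid_stud (a point): tip of the lid's stud, on its axis, 24 mm above the seat; z up. The stem is 16 mm thick and tapers over its last 6 mm to 8 mm. Four sprung balls stand out of it to 25 mm across, centred 14 mm below the tip. The knob's lip meets them with its underside 15 mm above the seat; the push rises to about 10 N at 12 mm, drops to nothing at 8 mm, then the seat stops it at 0. A firm push is about 10 N.
- hammer: bystander: hammer lying on the bench, 260 mm long; origin under its middle
- cup: bystander: copper cup, 64 mm wide, 60 mm high; origin under its centre
- tin: bystander: plain metal can, 66 mm wide, 100 mm high; origin under its centre
- bowl: bystander: aluminium bowl, 120 mm wide, 45 mm high; origin under its centre
- handle: bystander: small brass bar handle, 92 mm long, 13 mm high; origin under its centre
- collar: bystander: steel collar, 44 mm wide, 12 mm high; origin under its centre
- brush: bystander: brush lying on the bench, 200 mm long; origin under its middle
There are look-alikes about, which are no part of the job. Of the things that look like the part that bears lid_seat, take the one that is farthest from the robot's base at the start.

How it is judged (in metres and radians):
On the way, in this order (a step that is already met when the one before it is completed fails the run):
1. the knob is off the block's stud, held up clear of it by the gripper (z of knob in the frame of block_seat above 0.026 m and contact force between knob and the fingers above 0.5 N and contact force between knob and block below 0.01 N), for 0.1 s.
2. the knob is snapped fully home on the lid's stud (horizontal distance between knob and lid_seat below 0.003 m and z of knob in the frame of lid_seat between -0.003 and 0.002 m and angle between knob's own z axis and vertical below 0.09 rad), for 0.2 s.
At the end, for the whole second after the job is handed in: The knob is on the lid's stud, within 3 mm of the stud's axis, its underside within 2 mm of the seat, upright within 5 degrees and at rest; the gripper's fingers are still on it and it is pressed onto the lid with more than 4 N (all of step 2 and contact force between knob and lid above 4 N and contact force between knob and the fingers above 0.5 N and linear speed of knob below 0.02 m/s); the arm keeps its last pose, push and grip.
It fails at once if a bystander (hammer, cup, tin, bowl, handle, collar or brush) is pushed more than 30 mm from its place (distance of any of hammer, cup, tin, bowl, handle, collar, brush from where it was at the start of the episode above 0.03 m).
It also fails if it takes over 54 s, if anything falls off the work surface, if the arm or the gripper's body presses on something with over 40 N, if the wrist force passes 120 N, or if a joint passes its speed limit or range.

## Working session

There is one attempt and no reset: what is moved stays moved. The work goes in short steps, Python scripts to look and compute and a shell command to move; the robot and the scene stay as the last step left them, time stands still between calls to the robot, and variables do not carry over. Pictures are saved under pics/ and viewed, and the job is handed in when it is done.

```bash
mkdir -p pics; ls
cat > h.py <<'E'
import numpy as np, cv2, pickle
from rig import sensors, imaging, ctrl
def grab(name,tag):
    p,d=imaging.capture(name); cv2.imwrite(f'pics/{tag}.png',cv2.cvtColor(p,cv2.COLOR_RGB2BGR)); np.save(f'pics/{tag}.npy',d); return p,d
def ray(name,u,v):
    c=imaging.camera_params(name);K=np.array(c['intrinsics'],float);k=float(c['k1'])
    R=np.array(c['R'],float);t=np.array(c['t'],float).ravel()
    n=cv2.undistortPoints(np.array([[[u,v]]],float),K,np.array([k,0,0,0,0]))[0,0]
    o=-R.T@t; d=R.T@np.array([n[0],n[1],1.]); return o,d
def onz(name,u,v,z):
    o,d=ray(name,u,v); return o+d*(z-o[2])/d[2]
def dep(name,u,v,D):
    o,d=ray(name,u,v); return o+d*D
def proj(name,X):
    c=imaging.camera_params(name);R=np.array(c['R'],float)
    p,_=cv2.projectPoints(np.array([X],float),cv2.Rodrigues(R)[0],np.array(c['t'],float),np.array(c['intrinsics'],float),np.array([float(c['k1']),0,0,0,0])); return p[0,0]
def tri(a,b):
    (o1,d1),(o2,d2)=a,b
    A=np.stack([d1,-d2],1); s=np.linalg.lstsq(A,o2-o1,rcond=None)[0]
    p,q=o1+d1*s[0],o2+d2*s[1]; return (p+q)/2,np.linalg.norm(p-q)
E
python3 - <<'E'
from h import *
print(sensors.sense())
for n in('side','top'):
    grab(n,n+'0'); print(imaging.camera_params(n))
E
```

```text
pics
{'time_s': 0.0, 'joints': array([-1.37340034e+00,  3.13485196e-01,  1.49845313e+00,  8.77420627e-06,
        1.33099367e+00, -2.23383624e-01]), 'dq': array([-1.26574111e-03, -6.64044547e-04, -2.10101797e-05, -4.40770538e-04,
        1.29164746e-03,  2.00001913e-04]), 'tau': array([ 8.84279325e-04, -4.12263966e+01, -2.59740579e+01, -1.78494047e-04,
        4.16914161e-03, -9.11997091e-06]), 'eef_pos': array([ 214.39439033, -478.94377194,  230.71102546]), 'ee_rot': array([-6.69559313e-04,  9.77949580e-01,  2.08840058e-01,  1.29618485e-05]), 'force': array([ 0.24679551, -0.37399133,  0.44703579]), 'wrist_torque': array([-0.01086377, -0.01212022,  0.02363273]), 'grip_width': 0.9985415409893833}
{'intrinsics': array([[500.61172699,   0.        , 309.64915682],
       [  0.        , 500.61172699, 244.20254752],
       [  0.        ,   0.        ,   1.        ]]), 'k1': -0.009899323673584422, 'R': array([[ 0.98234349, -0.18583718,  0.02158247],
       [-0.09482194, -0.59400862, -0.79885078],
       [ 0.16127635,  0.78269937, -0.60114194]]), 't': array([-519.51783619,  100.61189185, 1238.65250754])}
{'intrinsics': array([[512.16831403,   0.        , 322.22459041],
       [  0.        , 512.16831403, 233.17576926],
       [  0.        ,   0.        ,   1.        ]]), 'k1': -0.05873721019967274, 'R': array([[-0.01986451, -0.99979244, -0.00452595],
       [-0.99868919,  0.02005577, -0.04709203],
       [ 0.04717303,  0.00358456, -0.9988803 ]]), 't': array([  44.86008267,  507.9753797 , 1356.08473556])}
```

View pics/side0.png

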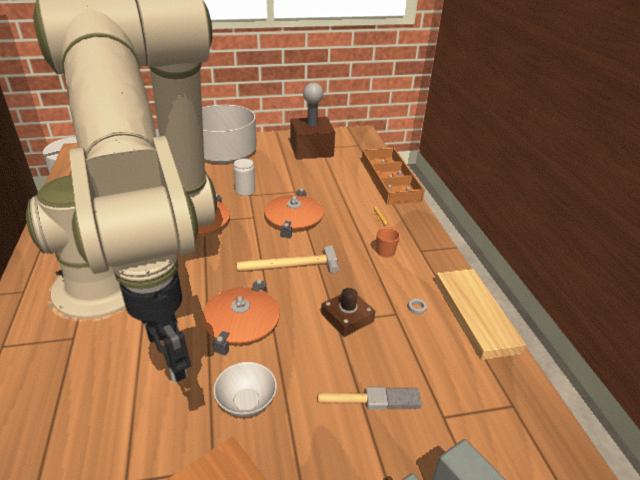

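View pics/top0.png

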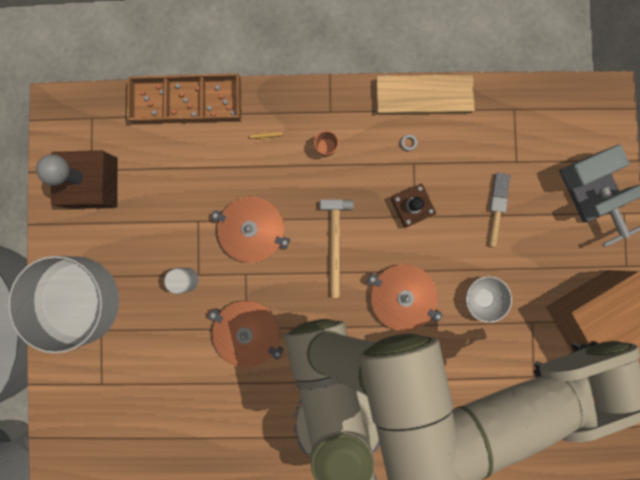

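The top view shows three copper lids with studs, at about (249,229), (405,298) and (244,336). The side view shows them at (294,203), (240,304) and about (205,215). The black knob on its block is at top (416,205), side (349,298). The sphere-topped post at top (54,170) is something else. Next I'll measure these points.

Run:
```python
from h import *
print('base px', proj('top',[0,0,0]))
for n,t,s in(('lidA',(249,229),(294,203)),('lidB',(405,298),(240,304)),('knobtop',(416,205),(349,292))):
    p,e=tri(ray('top',*t),ray('side',*s)); print(n,p.round(1),round(e,1),'r',np.hypot(*p[:2]).round(1))
p=onz('top',244,336,70);print('lidC',p.round(1),np.hypot(*p[:2]))
T=cv2.imread('pics/top0.png');S=cv2.imread('pics/side0.png')
def c(I,x0,y0,x1,y1): return cv2.resize(I[y0:y1,x0:x1],(400,300),interpolation=cv2.INTER_CUBIC)
cv2.imwrite('pics/crop0.png',np.vstack([np.hstack([c(T,205,196,293,262),c(S,254,173,334,233)]),np.hstack([c(T,372,172,460,238),c(S,310,268,390,328)])]))
dt=np.load('pics/top0.npy');ds=np.load('pics/side0.npy')
for n,I,u,v in(('top',dt,416,205),('side',ds,349,293),('top',dt,249,229),('top',dt,230,240),('side',ds,275,212)):
    print(n,u,v,dep(n,u,v,I[v,u]).round(1))
```

```text
base px [339.02669084 423.43519008]
lidA [522.7 225.1  48. ] 1.8 r 569.1
lidB [ 334.9 -176.3   49. ] 0.2 r 378.5
knobtop [ 575.4 -207.    77.1] 5.0 r 611.5
lidC [248.1 238.8  70. ] 344.3134866298809
top 416 205 [ 571.8 -204.4   88.2]
side 349 293 [ 575.  -216.8   83.2]
top 249 229 [520.  220.7  78.6]
top 230 240 [494.3 276.5  41.4]
side 275 212 [464.4 204.4  35.7]
```

View pics/crop0.png

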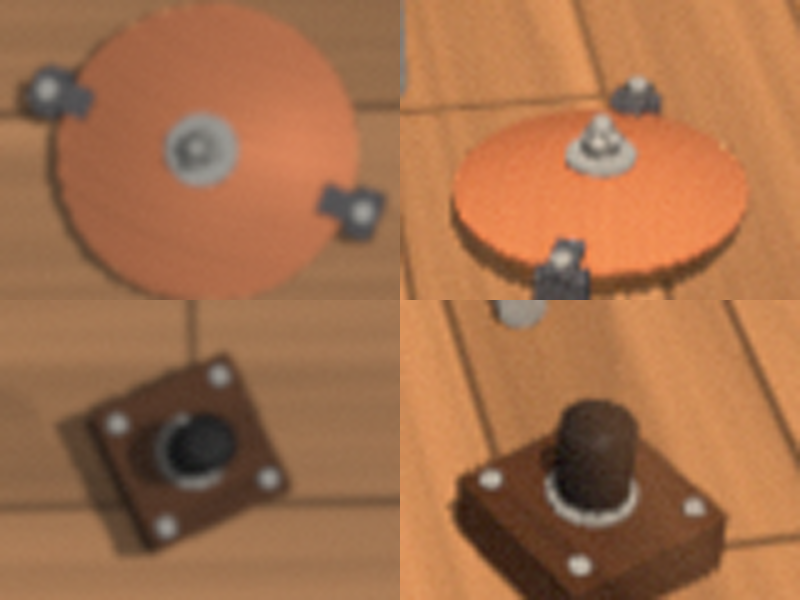

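The crops confirm it. Lid A at top (249,229) / side (294,203) is 569 mm from the base, against 344 and 378 mm for the other two. It has the disc and ball stud, and the black knob sits on the screwed block. Now I'll refine its centre with masks.

Run:
```python
from h import *
T=cv2.imread('pics/top0.png');S=cv2.imread('pics/side0.png')
def big(m):
    cs,_=cv2.findContours(m.astype(np.uint8),cv2.RETR_EXTERNAL,cv2.CHAIN_APPROX_NONE); return max(cs,key=cv2.contourArea)
def sub(I,x0,y0,x1,y1,f):
    J=cv2.resize(I[y0:y1,x0:x1],None,fx=8,fy=8,interpolation=cv2.INTER_CUBIC)
    c=big(f(J)); c=cv2.convexHull(c)
    return J,c,lambda p:(x0+(p[0]+.5)/8-.5, y0+(p[1]+.5)/8-.5)
grey=lambda J:(cv2.cvtColor(J,cv2.COLOR_BGR2HSV)[...,1]<90)
def val(J): return J.max(2)
out={}
for n,I,b in(('top',T,(235,215,264,243)),('side',S,(278,188,312,216))):
    J,c,f=sub(I,*b,grey); e=cv2.fitEllipse(c); out[n]=f(e[0]); print('lid',n,f(e[0]),np.array(e[1])/8, cv2.boundingRect(c))
    K=J.copy();cv2.drawContours(K,[c],-1,(0,255,0),1);cv2.imwrite(f'pics/l_{n}.png',K)
print('lid disc top@50',onz('top',*out['top'],50).round(1),'side@50',onz('side',*out['side'],50).round(1)); print(tri(ray('top',*out['top']),ray('side',*out['side'])))
dark=lambda J:(J.max(2)<48)
for n,I,b in(('top',T,(402,192,430,218)),('side',S,(335,280,363,318))):
    J,c,f=sub(I,*b,dark); x,y,w,h=cv2.boundingRect(c); print('knob',n,f((x,y)),f((x+w,y+h)))
    K=J.copy();cv2.drawContours(K,[c],-1,(0,255,0),1);cv2.imwrite(f'pics/k_{n}.png',K)
a=[cv2.imread(f'pics/{q}.png') for q in('l_top','l_side','k_top','k_side')]
W=[cv2.copyMakeBorder(q,0,310-q.shape[0],0,280-q.shape[1],0) for q in a]
cv2.imwrite('pics/masks.png',np.vstack([np.hstack(W[:2]),np.hstack(W[2:])])[:600])
```

```text
lid top (248.8000602722168, 228.5213499069214) [16.24770927 16.40516281] (49, 47, 131, 130)
lid side (293.71324348449707, 201.9606523513794) [12.29598618 14.24589443] (74, 64, 111, 98)
lid disc top@50 [522.9 225.4  50. ] side@50 [523.1 227.6  50. ]
(array([522.79921607, 225.20682906,  51.53492906]), np.float64(0.10731782557375881))
knob top (408.1875, 196.9375) (422.9375, 209.8125)
knob side (339.8125, 293.8125) (349.4375, 309.3125)
```

View pics/masks.png

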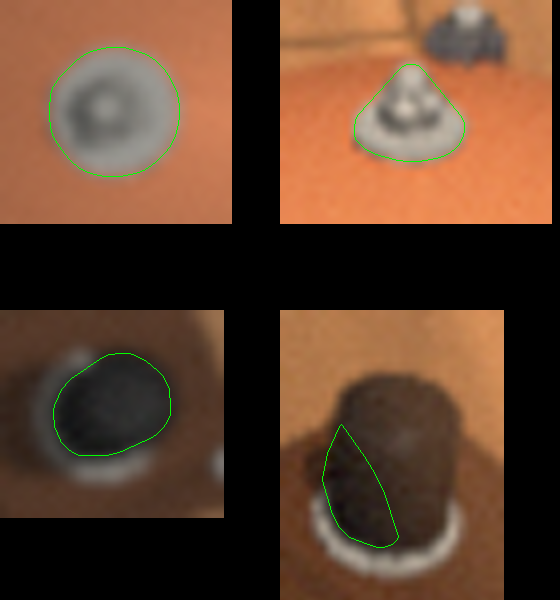

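Run:
```python
from h import *
print('tip side@74',onz('side',293.9,195.6+.8,74).round(1), 'tip px pred', proj('side',[522.9,225.4,74]), proj('top',[522.9,225.4,74]))
T=cv2.imread('pics/top0.png');S=cv2.imread('pics/side0.png')
for n,I,b in(('top',T,(398,188,434,222)),('side',S,(330,278,368,322))):
    x0,y0,x1,y1=b
    J=cv2.resize(I[y0:y1,x0:x1],None,fx=8,fy=8,interpolation=cv2.INTER_CUBIC)
    # project ring guess circles for candidate centre; print grey mask extents
    h=cv2.cvtColor(J,cv2.COLOR_BGR2HSV); m=((h[...,1]<90)&(h[...,2]>75)).astype(np.uint8)
    k,lab,st,ce=cv2.connectedComponentsWithStats(m)
    for i in range(1,k):
        if st[i,4]>300: print(n,st[i],(x0+st[i,0]/8-.44,y0+st[i,1]/8-.44,x0+(st[i,0]+st[i,2])/8-.44,y0+(st[i,1]+st[i,3])/8-.44))
    K=J.copy();K[m>0]=(0,255,0)
    for X,r,col in(((571.5,-203.5,40),21,(255,0,0)),((571.5,-203.5,79),18,(0,0,255)),):
        a=np.linspace(0,6.283,60)
        P=np.array([proj(n,(X[0]+r*np.cos(t),X[1]+r*np.sin(t),X[2])) for t in a])
        Q=((P-[x0,y0]+.5)*8).astype(np.int32)
        for q in(J,):cv2.polylines(q,[Q.reshape(-1,1,2)],True,col,1)
    cv2.imwrite(f'pics/r_{n}.png',cv2.copyMakeBorder(np.hstack([J,K]),0,0,0,620-2*J.shape[1],0))
cv2.imwrite('pics/rings.png',np.vstack([cv2.imread('pics/r_top.png'),cv2.imread('pics/r_side.png')])[:600])
```

```text
tip side@74 [522.3 219.6  74. ] tip px pred [293.7745168  195.35659732] [247.42525209 228.01086378]
top [ 156    0   46   29 1097] (np.float64(417.06), np.float64(187.56), np.float64(422.81), np.float64(191.185))
top [  0  68  23  45 802] (np.float64(397.56), np.float64(196.06), np.float64(400.435), np.float64(201.685))
top [ 87  69  39  23 603] (np.float64(408.435), np.float64(196.185), np.float64(413.31), np.float64(199.06))
top [ 240  162   48   47 1783] (np.float64(427.56), np.float64(207.81), np.float64(433.56), np.float64(213.685))
top [  97  171   92   38 2126] (np.float64(409.685), np.float64(208.935), np.float64(421.185), np.float64(213.685))
top [ 60 247  48  25 917] (np.float64(405.06), np.float64(218.435), np.float64(411.06), np.float64(221.56))
side [148 137  22  25 347] (np.float64(348.06), np.float64(294.685), np.float64(350.81), np.float64(297.81))
side [  71  197  150   87 4707] (np.float64(338.435), np.float64(302.185), np.float64(357.185), np.float64(313.06))
side [109 327  39  25 822] (np.float64(343.185), np.float64(318.435), np.float64(348.06), np.float64(321.56))
```

View pics/rings.png

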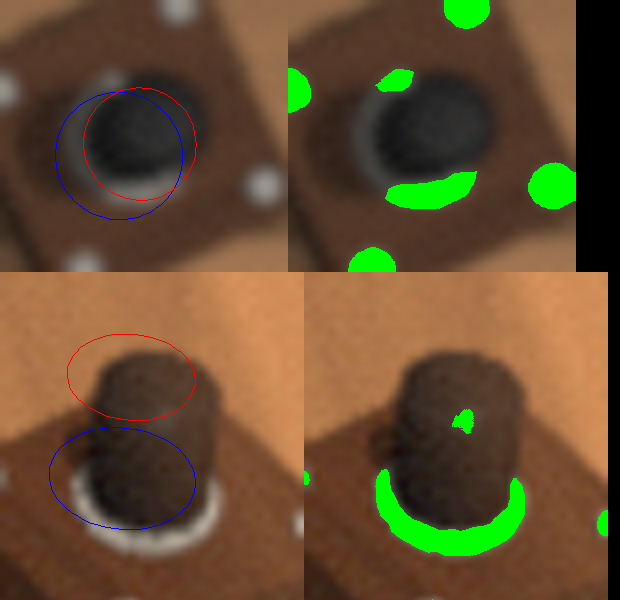

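Run:
```python
from h import *
print(onz('top',414.06,204.94,40).round(1),onz('side',347.8,306.3,40).round(1),tri(ray('top',414.06,204.94),ray('side',347.8,306.3)))
# knob top in side: silhouettes left/right local 97..220 , upper edge 80(=352-272)
X=np.array([575.5,-208.,85]); print('top px of dome',proj('side',X),proj('top',X), 'obs dome upper', 330+158/8-.44,278+80/8-.44)
from scipy.spatial.transform import Rotation as R
s=sensors.sense();q=s['ee_rot'];print(R.from_quat(q[[1,2,3,0]]).as_matrix().round(3))
```

```text
[ 576.8 -208.1   40. ] [ 575.9 -214.4   40. ] (array([ 577.4768003 , -209.03546084,   34.62960787]), np.float64(0.20003733545680064))
top px of dome [348.30580157 289.74937603] [417.1383098  203.66011511] obs dome upper 349.31 287.56
[[ 0.913  0.408 -0.   ]
 [ 0.408 -0.913  0.001]
 [ 0.    -0.001 -1.   ]]
```

```bash
python3 -m creep '[{"grip":85,"linear":[36.8,-8.3,0],"rot":[0,0,0]},{"grip":85,"linear":[36.8,-8.3,0],"rot":[0,0,0]},{"grip":85,"linear":[36.8,-8.3,0],"rot":[0,0,0]},{"grip":85,"linear":[36.8,-8.3,0],"rot":[0,0,0]},{"grip":85,"linear":[36.8,-8.3,0],"rot":[0,0,0]},{"grip":85,"linear":[36.8,-8.3,0],"rot":[0,0,0]},{"grip":85,"linear":[36.8,-8.3,0],"rot":[0,0,0]},{"grip":85,"linear":[36.8,-8.3,0],"rot":[0,0,0]},{"grip":85,"linear":[36.8,-8.3,0],"rot":[0,0,0]},{"grip":85,"linear":[36.8,-8.3,0],"rot":[0,0,0]},{"grip":85,"linear":[36.8,-8.3,0],"rot":[0,0,0]},{"grip":85,"linear":[36.8,-8.3,0],"rot":[0,0,0]}]' 90; python3 -m creep '[{"grip":85,"linear":[0,0,30],"rot":[0,0,0]},{"grip":85,"linear":[0,0,30],"rot":[0,0,0]},{"grip":85,"linear":[0,0,20],"rot":[0,0,0]},{"grip":85,"linear":[0,0,0],"rot":[0,0,0]}]'
python3 - <<'E'
from h import *
grab('top','top1');grab('side','side1');print(sensors.sense())
E
```

```text
time_s: 1.1
eef_pos: [578.0, -206.3, 231.0]
ee_rot: [-0.0, 0.978, 0.209, -0.0]
force: [-0.1, -1.4, 0.3]
grip_width: 0.996
time_s: 1.43
eef_pos: [575.0, -206.6, 146.4]
ee_rot: [-0.003, 0.978, 0.209, -0.003]
force: [0.3, -0.3, -0.7]
grip_width: 0.993
{'time_s': 1.5333, 'joints': array([-5.36872678e-01,  5.72455309e-01,  1.32192810e+00,  4.02366483e-05,
        1.24778386e+00,  6.13235798e-01]), 'dq': array([-0.00197876, -0.03257944, -0.03435151,  0.00220095,  0.00199938,
       -0.00038132]), 'tau': array([ 1.57196056e-01, -4.89813852e+01, -2.32492304e+01,  3.55197772e-03,
       -6.32830267e-02,  3.40342990e-05]), 'eef_pos': array([ 576.85608964, -207.98487199,  151.55892161]), 'ee_rot': array([-2.09247824e-04,  9.77960456e-01,  2.08789998e-01, -1.97799825e-04]), 'force': array([-0.2156602 , -0.12063406,  1.39747697]), 'wrist_torque': array([ 0.03171369, -0.05036714, -0.05004468]), 'grip_width': 0.9958194559080102}
```

Run:
```python
from h import *
T=cv2.imread('pics/top1.png');S=cv2.imread('pics/side1.png')
def c(I,x0,y0,x1,y1): return cv2.resize(I[y0:y1,x0:x1],(400,400),interpolation=cv2.INTER_CUBIC)
cv2.imwrite('pics/c1.png',np.hstack([c(T,370,150,470,250),c(S,300,230,400,330)]))
print(proj('side',[576.9,-208,151.6]),proj('side',[576.9,-208,40]))
```

```text
[351.04219642 266.66215353] [347.55920829 304.31965912]
```

View pics/c1.png

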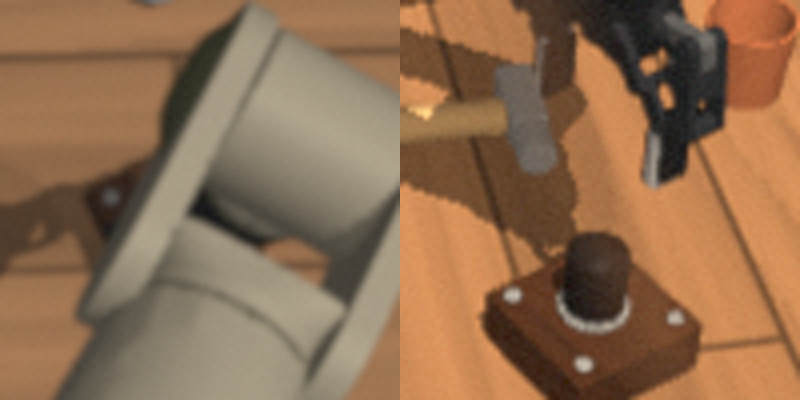

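Side crop: the open fingers straddle the knob's axis, with the knob at crop (597,275). I'll descend, with the last part slow, and then close.

```bash
python3 -m creep '[{"grip":85,"linear":[0,0,25],"rot":[0,0,0]},{"grip":85,"linear":[0,0,25],"rot":[0,0,0]},{"grip":75,"linear":[0,0,20],"rot":[0,0,0]},{"grip":60,"linear":[0,0,15],"rot":[0,0,0]},{"grip":55,"linear":[0,0,12],"rot":[0,0,0]},{"grip":50,"linear":[0,0,7],"rot":[0,0,0]},{"grip":50,"linear":[0,0,0],"rot":[0,0,0]},{"grip":50,"linear":[0,0,0],"rot":[0,0,0]}]' 30
python3 - <<'E'
from h import *
s=sensors.sense();print(s['eef_pos'],s['force'],s['grip_width'])
grab('side','side2');S=cv2.imread('pics/side2.png')
cv2.imwrite('pics/c2.png',cv2.resize(S[230:330,300:400],(500,500),interpolation=cv2.INTER_CUBIC))
E
```

```text
time_s: 2.2
eef_pos: [577.4, -208.3, 48.4]
ee_rot: [0.001, 0.978, 0.209, 0.001]
force: [-0.5, -0.0, -0.3]
grip_width: 0.582
[ 577.37035321 -208.25782315   48.37520906] [-0.53187288 -0.00998034 -0.29996796] 0.5819427055506479
```

View pics/c2.png

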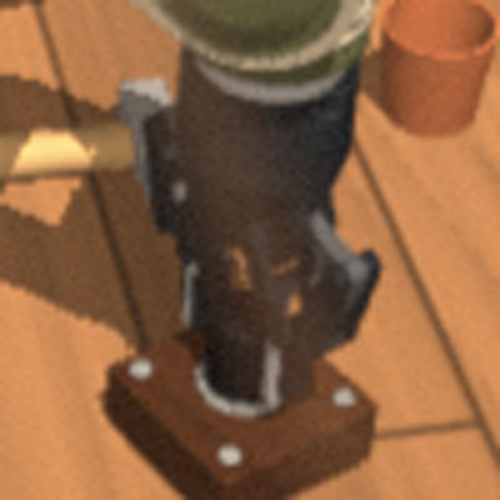

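The side crop shows the knob between the fingers, above the ring at (235,395). I'll close gently and read the side force.

```bash
python3 -m creep '[{"grip":40,"linear":[0,0,0],"rot":[0,0,0]},{"grip":38,"linear":[0,0,0],"rot":[0,0,0]},{"grip":36,"linear":[0,0,0],"rot":[0,0,0]},{"grip":34,"linear":[0,0,0],"rot":[0,0,0]},{"grip":32,"linear":[0,0,0],"rot":[0,0,0]},{"grip":32,"linear":[0,0,0],"rot":[0,0,0]}]' 30
python3 - <<'E'
from h import *
s=sensors.sense();print(s['eef_pos'],s['force'],s['wrist_torque'],s['grip_width'])
M=np.array([[.913,.408,0],[.408,-.913,0],[0,0,-1]]);print('tool force',M.T@s['force'])
E
```

```text
time_s: 2.75
eef_pos: [577.3, -208.2, 48.3]
ee_rot: [0.001, 0.978, 0.209, 0.001]
force: [-1.0, 0.2, 5.0]
grip_width: 0.413
[ 577.28925451 -208.22560184   48.29277286] [-0.97972227  0.16793768  5.00845654] [ 0.00891509  0.0771794  -0.04761567] 0.41311487362328914
tool force [-0.82596786 -0.55305379 -5.00845654]
```

The opening is about 35 mm and the side force is under 1 N, so the grip is centred. I'll grip harder and pull straight up.

```bash
python3 -m creep '[{"grip":20,"linear":[0,0,0],"rot":[0,0,0]},{"grip":20,"linear":[0,0,0],"rot":[0,0,0]},{"grip":20,"linear":[0,0,0],"rot":[0,0,0]},{"grip":20,"linear":[0,0,-3],"rot":[0,0,0]},{"grip":20,"linear":[0,0,-3],"rot":[0,0,0]},{"grip":20,"linear":[0,0,-3],"rot":[0,0,0]},{"grip":20,"linear":[0,0,-3],"rot":[0,0,0]},{"grip":20,"linear":[0,0,-4],"rot":[0,0,0]},{"grip":20,"linear":[0,0,-4],"rot":[0,0,0]},{"grip":20,"linear":[0,0,-5],"rot":[0,0,0]},{"grip":20,"linear":[0,0,-5],"rot":[0,0,0]},{"grip":20,"linear":[0,0,0],"rot":[0,0,0]}]' 90
python3 - <<'E'
from h import *
s=sensors.sense();print(s['eef_pos'],s['force'],s['wrist_torque'],s['grip_width'])
grab('side','side3');S=cv2.imread('pics/side3.png')
cv2.imwrite('pics/c3.png',cv2.resize(S[230:330,300:400],(500,500),interpolation=cv2.INTER_CUBIC))
E
```

```text
time_s: 3.75
eef_pos: [577.2, -208.0, 78.6]
ee_rot: [0.0, 0.978, 0.209, 0.001]
force: [-1.4, -0.6, -0.1]
grip_width: 0.397
[ 577.17183207 -207.95252014   78.56090677] [-1.38486108 -0.57034377 -0.11706088] [ 0.02513653 -0.01711089  0.02530525] 0.39723698103248134
```

View pics/c3.png

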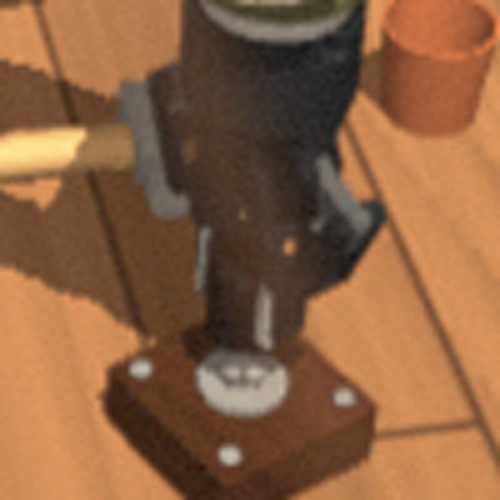

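Side crop: the block's stud and disc are bare at (242,383), and the knob is in the fingers above it. I'll lift clear and carry it over the lid.

```bash
python3 -m creep '[{"grip":20,"linear":[0,0,-15],"rot":[0,0,0]},{"grip":20,"linear":[0,0,-25],"rot":[0,0,0]},{"grip":20,"linear":[0,0,-25],"rot":[0,0,0]},{"grip":20,"linear":[0,0,-15],"rot":[0,0,0]},{"grip":20,"linear":[0,0,0],"rot":[0,0,0]}]' && python3 -m creep '[{"grip":20,"linear":[10.6,-34.8,0],"rot":[0,0,0]},{"grip":20,"linear":[10.6,-34.8,0],"rot":[0,0,0]},{"grip":20,"linear":[10.6,-34.8,0],"rot":[0,0,0]},{"grip":20,"linear":[10.6,-34.8,0],"rot":[0,0,0]},{"grip":20,"linear":[10.6,-34.8,0],"rot":[0,0,0]},{"grip":20,"linear":[10.6,-34.8,0],"rot":[0,0,0]},{"grip":20,"linear":[10.6,-34.8,0],"rot":[0,0,0]},{"grip":20,"linear":[10.6,-34.8,0],"rot":[0,0,0]},{"grip":20,"linear":[10.6,-34.8,0],"rot":[0,0,0]},{"grip":20,"linear":[10.6,-34.8,0],"rot":[0,0,0]},{"grip":20,"linear":[10.6,-34.8,0],"rot":[0,0,0]},{"grip":20,"linear":[10.6,-34.8,0],"rot":[0,0,0]}]' && python3 -m creep '[{"grip":20,"linear":[0,0,0],"rot":[0,0,0]},{"grip":20,"linear":[0,0,0],"rot":[0,0,0]}]'
python3 - <<'E'
from h import *
s=sensors.sense();print(s['eef_pos'],s['force'],s['joints'],s['grip_width'])
grab('side','side4');grab('top','top4');S=cv2.imread('pics/side4.png');T=cv2.imread('pics/top4.png')
cv2.imwrite('pics/c4.png',np.hstack([cv2.resize(S[130:250,234:354],(400,400),interpolation=cv2.INTER_CUBIC),cv2.resize(T[155:255,365:465],(400,400),interpolation=cv2.INTER_CUBIC)]))
print(proj('side',s['eef_pos']))
E
```

```text
time_s: 4.22
eef_pos: [578.0, -208.4, 160.7]
ee_rot: [0.002, 0.978, 0.209, 0.002]
force: [-0.5, -0.8, 0.6]
grip_width: 0.396
time_s: 5.22
eef_pos: [521.2, 226.9, 156.0]
ee_rot: [0.0, 0.978, 0.209, -0.001]
force: [0.6, 0.4, -0.7]
grip_width: 0.396
time_s: 5.38
eef_pos: [521.3, 226.6, 155.9]
ee_rot: [0.0, 0.978, 0.21, -0.001]
force: [-0.1, -0.4, -0.2]
grip_width: 0.394
[521.3290354  226.59531718 155.94251962] [-0.05455759 -0.36892732 -0.22323221] [ 2.04000886e-01  4.74723420e-01  1.46697411e+00 -7.91468739e-05
  1.20196392e+00  1.35097675e+00] 0.3941269461108584
[293.22933118 170.17968243]
```

View pics/c4.png

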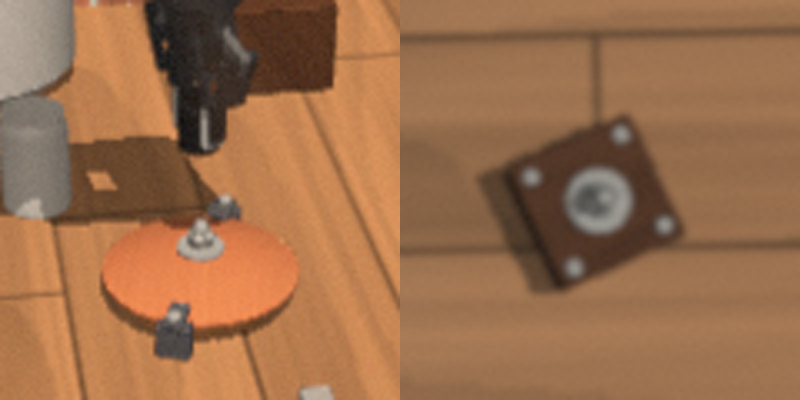

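The side crop shows the knob hanging over the lid's stud. The top crop shows the bare disc on the block at crop (599,200). With the same mask on both discs I get the offset between the two seats, and the knob's old position gives its place in the hand.

Run:
```python
from h import *
T=cv2.imread('pics/top4.png');T0=cv2.imread('pics/top0.png');S=cv2.imread('pics/side4.png')
def disc(I,x0,y0,x1,y1):
    J=cv2.resize(I[y0:y1,x0:x1],None,fx=8,fy=8,interpolation=cv2.INTER_CUBIC)
    m=(cv2.cvtColor(J,cv2.COLOR_BGR2HSV)[...,1]<90).astype(np.uint8)
    c=max(cv2.findContours(m,0,1)[0],key=cv2.contourArea);c=cv2.convexHull(c);e=cv2.minEnclosingCircle(c);b=cv2.boundingRect(c)
    M=cv2.fitEllipse(c)
    print('bbox',b, 'ell',np.array(M[1])/8)
    return x0+(M[0][0]+.5)/8-.5,y0+(M[0][1]+.5)/8-.5, x0+(b[0]+b[2]/2)/8-.5
l=disc(T0,235,215,264,243);b=disc(T,403,194,427,216)
L=onz('top',*l[:2],50);B=onz('top',*b[:2],40);print(L,B,L-B)
ls=disc(S,278,188,312,216);bs=disc(S,333,288,363,318);print(ls,bs)
print('side col-> x: lid',onz('side',ls[2],proj('side',L)[1],50),'block',onz('side',bs[2],proj('side',B)[1],40))
```

```text
bbox (49, 47, 131, 130) ell [16.24770927 16.40516281]
bbox (20, 17, 148, 145) ell [18.27272606 18.51358986]
[522.94337118 225.42568949  50.        ] [ 577.60717208 -208.43616774   40.        ] [-54.6638009  433.86185723  10.        ]
bbox (74, 60, 111, 102) ell [12.81194401 14.34585094]
bbox (47, 66, 150, 138) ell [17.1911335  18.58098984]
(293.7538089752197, 201.73988914489746, 293.6875) (347.989706993103, 304.6879177093506, 347.75)
side col-> x: lid [522.71366426 225.46106109  50.        ] block [ 577.25445436 -208.37752868   40.        ]
```

The seat-to-seat offset is (-54.6, 433.8) mm and both views agree within 0.4 mm. The target TCP is therefore about (522.7, 225.6), with home at TCP z of about 58. I'll correct sideways and lower to just above the tip.

```bash
python3 -m creep '[{"grip":20,"linear":[0.9,1.5,0],"rot":[0,0,0]},{"grip":20,"linear":[0,0,20],"rot":[0,0,0]},{"grip":20,"linear":[0,0,20],"rot":[0,0,0]},{"grip":20,"linear":[0,0,15],"rot":[0,0,0]},{"grip":20,"linear":[0,0,10],"rot":[0,0,0]},{"grip":20,"linear":[0,0,3],"rot":[0,0,0]},{"grip":20,"linear":[0,0,0],"rot":[0,0,0]},{"grip":20,"linear":[0,0,0],"rot":[0,0,0]}]'
python3 - <<'E'
from h import *
s=sensors.sense();print(s['eef_pos'],s['force'],s['ee_rot'])
grab('side','side5');S=cv2.imread('pics/side5.png')
cv2.imwrite('pics/c5.png',cv2.resize(S[150:230,254:334],(560,560),interpolation=cv2.INTER_CUBIC))
x,y,z=522.9,225.5,74
print('crop px of tip',(proj('side',[x,y,z])-[254,150]+.5)*7,'axis at 90',(proj('side',[x,y,90])-[254,150]+.5)*7)
E
```

```text
time_s: 6.15
eef_pos: [524.4, 224.0, 90.1]
ee_rot: [0.0, 0.978, 0.209, 0.001]
force: [0.3, 0.1, -0.7]
grip_width: 0.396
[524.36086037 223.95579159  90.05455987] [ 0.25092321  0.12364598 -0.6745538 ] [1.16955875e-05 9.78003532e-01 2.08587454e-01 6.04905329e-04]
crop px of tip [281.88285052 320.87155166] axis at 90 [281.98239365 287.61719977]
```

View pics/c5.png

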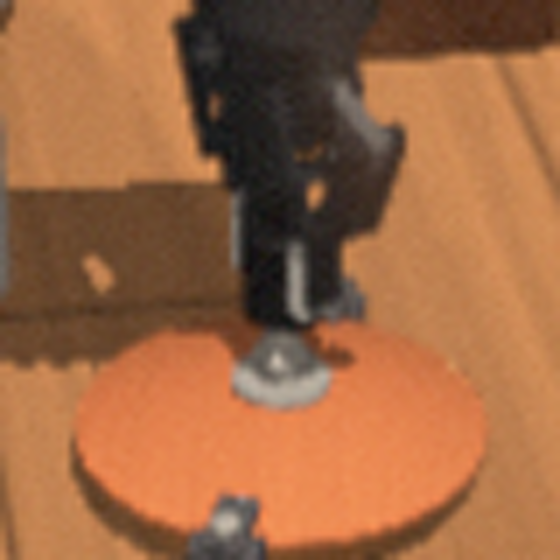

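```bash
python3 -m creep '[{"grip":20,"linear":[-0.9,-2,0],"rot":[0,0,0]},{"grip":20,"linear":[0,0,0],"rot":[0,0,0]},{"grip":20,"linear":[0,0,0],"rot":[0,0,0]},{"grip":20,"linear":[0,0,0],"rot":[0,0,0]}]';python3 -m creep '[{"grip":20,"linear":[0,0,0],"rot":[0,0,0]}]';python3 -m creep '[{"grip":20,"linear":[0,0,0],"rot":[0,0,0]}]'
```

```text
time_s: 6.53
eef_pos: [522.2, 225.8, 89.6]
ee_rot: [-0.0, 0.978, 0.209, 0.0]
force: [-1.1, -1.2, 0.2]
grip_width: 0.395
time_s: 6.62
eef_pos: [522.2, 225.7, 89.4]
ee_rot: [0.0, 0.978, 0.209, 0.0]
force: [0.2, -0.2, -0.4]
grip_width: 0.398
time_s: 6.7
eef_pos: [522.2, 225.7, 89.4]
ee_rot: [0.0, 0.978, 0.209, 0.0]
force: [1.1, 0.6, -0.8]
grip_width: 0.394
```

```bash
python3 -m creep '[{"grip":20,"linear":[0.4,0.3,2],"rot":[0,0,0]},{"grip":20,"linear":[0,0,3],"rot":[0,0,0]},{"grip":20,"linear":[0,0,3],"rot":[0,0,0]},{"grip":20,"linear":[0,0,3],"rot":[0,0,0]},{"grip":20,"linear":[0,0,2],"rot":[0,0,0]},{"grip":20,"linear":[0,0,0],"rot":[0,0,0]},{"grip":20,"linear":[0,0,0],"rot":[0,0,0]}]';python3 -m creep '[{"grip":20,"linear":[0,0,0],"rot":[0,0,0]}]'
```

```text
time_s: 7.28
eef_pos: [522.6, 225.6, 76.2]
ee_rot: [-0.0, 0.978, 0.209, -0.0]
force: [0.5, 0.0, -0.0]
grip_width: 0.399
time_s: 7.37
eef_pos: [522.7, 225.6, 76.4]
ee_rot: [-0.0, 0.978, 0.209, 0.0]
force: [1.0, 0.9, -0.5]
grip_width: 0.394
```

The underside is about 8 mm below the tip with no contact force, so the knob is centred on the stem. I'll press on in small steps.

```bash
python3 -m creep '[{"grip":20,"linear":[0,0,2],"rot":[0,0,0]},{"grip":20,"linear":[0,0,2],"rot":[0,0,0]},{"grip":20,"linear":[0,0,0],"rot":[0,0,0]}]';python3 -m creep '[{"grip":20,"linear":[0,0,2],"rot":[0,0,0]},{"grip":20,"linear":[0,0,2],"rot":[0,0,0]},{"grip":20,"linear":[0,0,0],"rot":[0,0,0]}]';python3 -m creep '[{"grip":20,"linear":[0,0,2],"rot":[0,0,0]},{"grip":20,"linear":[0,0,2],"rot":[0,0,0]},{"grip":20,"linear":[0,0,0],"rot":[0,0,0]}]';python3 -m creep '[{"grip":20,"linear":[0,0,2],"rot":[0,0,0]},{"grip":20,"linear":[0,0,0],"rot":[0,0,0]}]'
```

```text
time_s: 7.62
eef_pos: [523.0, 225.4, 72.6]
ee_rot: [0.0, 0.978, 0.209, 0.001]
force: [-1.1, -3.4, 3.7]
grip_width: 0.395
time_s: 7.87
eef_pos: [523.1, 225.2, 68.9]
ee_rot: [0.0, 0.978, 0.209, 0.001]
force: [-0.2, -3.5, 4.4]
grip_width: 0.396
time_s: 8.12
eef_pos: [522.5, 225.1, 63.5]
ee_rot: [0.0, 0.978, 0.209, -0.0]
force: [1.8, -3.5, -5.9]
grip_width: 0.397
time_s: 8.28
eef_pos: [522.2, 225.3, 61.0]
ee_rot: [0.0, 0.978, 0.209, -0.001]
force: [4.1, -2.6, -12.8]
grip_width: 0.401
```

The catch has passed at z of about 66; the force flipped to a pull of -12.8 N. I'll ease sideways a little and press onto the seat.

```bash
python3 -m creep '[{"grip":20,"linear":[0.2,0.4,1],"rot":[0,0,0]},{"grip":20,"linear":[0,0,1],"rot":[0,0,0]},{"grip":20,"linear":[0,0,0],"rot":[0,0,0]}]';python3 -m creep '[{"grip":20,"linear":[0,0,1],"rot":[0,0,0]},{"grip":20,"linear":[0,0,0],"rot":[0,0,0]}]';python3 -m creep '[{"grip":20,"linear":[0,0,1],"rot":[0,0,0]},{"grip":20,"linear":[0,0,0],"rot":[0,0,0]}]'
```

```text
time_s: 8.53
eef_pos: [522.7, 225.3, 59.9]
ee_rot: [-0.0, 0.978, 0.209, -0.0]
force: [0.6, -1.9, -7.6]
grip_width: 0.397
time_s: 8.7
eef_pos: [523.0, 225.5, 59.4]
ee_rot: [-0.0, 0.978, 0.209, 0.0]
force: [-0.1, -0.7, -5.6]
grip_width: 0.391
time_s: 8.87
eef_pos: [523.2, 225.5, 58.7]
ee_rot: [-0.0, 0.978, 0.209, 0.0]
force: [-0.6, -0.7, -0.4]
grip_width: 0.398
```

```bash
python3 -m creep '[{"grip":20,"linear":[0,0,1],"rot":[0,0,0]},{"grip":20,"linear":[0,0,0],"rot":[0,0,0]},{"grip":20,"linear":[0,0,0],"rot":[0,0,0]}]';python3 -m creep '[{"grip":20,"linear":[0,0,1],"rot":[0,0,0]},{"grip":20,"linear":[0,0,0],"rot":[0,0,0]},{"grip":20,"linear":[0,0,0],"rot":[0,0,0]}]'
```

```text
time_s: 9.12
eef_pos: [523.3, 225.6, 58.6]
ee_rot: [-0.0, 0.978, 0.209, 0.001]
force: [-3.6, -0.6, 7.7]
grip_width: 0.397
time_s: 9.37
eef_pos: [523.4, 225.6, 58.5]
ee_rot: [-0.0, 0.978, 0.209, 0.001]
force: [-7.5, -2.3, 16.5]
grip_width: 0.398
```

The downward force rises with z held at 58.5 (58.3 expected), so the knob is on its seat. I'll ease the side force, then check with a picture.

```bash
python3 -m creep '[{"grip":20,"linear":[-0.4,0,0],"rot":[0,0,0]},{"grip":20,"linear":[0,0,0],"rot":[0,0,0]},{"grip":20,"linear":[0,0,0],"rot":[0,0,0]},{"grip":20,"linear":[0,0,0],"rot":[0,0,0]}]';python3 -m creep '[{"grip":20,"linear":[0,0,0],"rot":[0,0,0]},{"grip":20,"linear":[0,0,0],"rot":[0,0,0]},{"grip":20,"linear":[0,0,0],"rot":[0,0,0]}]'
python3 - <<'E'
from h import *
grab('side','side6');S=cv2.imread('pics/side6.png');s=sensors.sense();print(s['eef_pos'],s['force'],s['dq'].round(4))
cv2.imwrite('pics/c6.png',cv2.resize(S[150:230,254:334],(560,560),interpolation=cv2.INTER_CUBIC))
E
```

```text
time_s: 9.7
eef_pos: [523.3, 225.5, 58.5]
ee_rot: [-0.0, 0.978, 0.209, 0.001]
force: [-4.9, -0.0, 13.7]
grip_width: 0.395
time_s: 9.95
eef_pos: [523.3, 225.6, 58.5]
ee_rot: [-0.0, 0.978, 0.209, 0.001]
force: [-5.1, -0.2, 15.4]
grip_width: 0.4
[523.33987807 225.56066943  58.52501627] [-4.85149013 -0.85009683 14.24536517] [ 0.002  -0.0013 -0.0005  0.0005 -0.0017 -0.0005]
```

View pics/c6.png

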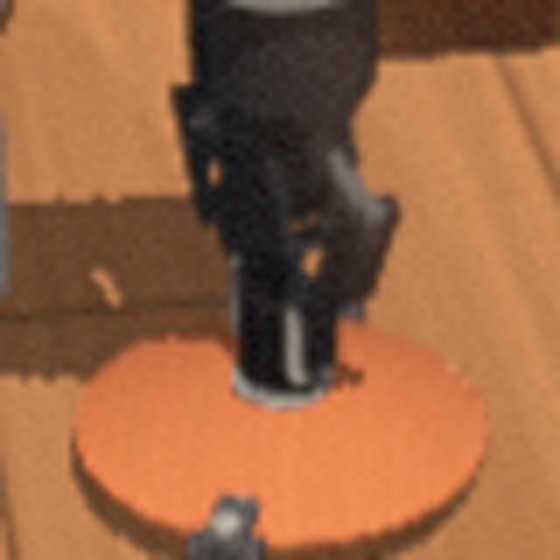

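View pics/side6.png

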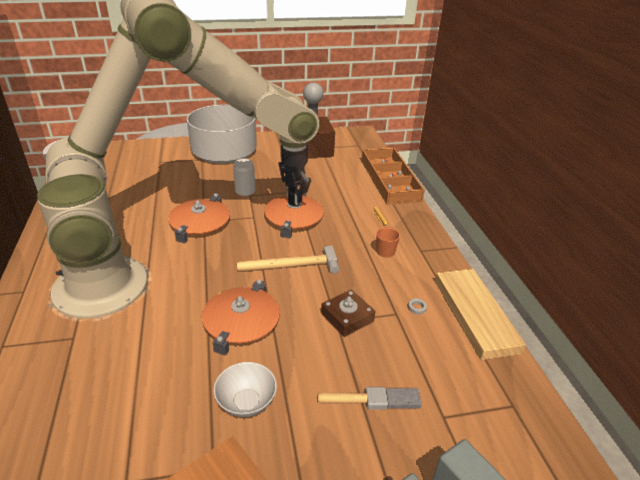

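The close crop shows the knob's underside on the lid's disc at (282,395), upright, with only the disc rim in view. The wide view shows every bystander in place. The push is steady at about 14 N and the arm is at rest, so I'm handing in.

Run:
```python
from h import *
print(ctrl.finish_job())
```

```text
the job is handed in; nothing more can be done
None
```

I pulled the knob straight up off the block's stud and pressed it past the catch on the farthest lid, 569 mm from the base; the other two are at 344 and 378 mm. I handed the job in at about 10 s, still gripping the knob and pushing down. No verdict was reported.

**Last checks:**
- **Height:** the TCP stood at z 58.5 mm, against 58.3 mm expected for fully home. It stayed there as the push rose from about 8 to 16 N.
- **Push and rest:** the downward push held at about 14 N with the arm at rest. A side force of about 5 N remained after I eased the tool sideways.
- **Position and tilt:** the TCP was about 0.6 mm from the centre I aimed for. The picture shows the knob upright on the disc.
- **Bystanders:** in the last side picture they all look unmoved. I checked this by eye and did not measure it.

**Disagreements:**
- My first two-view height for the block's seat came out at 34.6 mm instead of 40 mm, probably because the disc's side wall blurred into the mask. After the knob was off, I measured the bare disc at the given 40 mm height, and the two views agreed within 0.4 mm.
- One TCP reading over the lid had not settled, so I corrected the sideways position twice before pressing.

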